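# Open the child-safe snack bin past its hidden catch

## Robot

A 6-joint arm with a two-finger parallel gripper is mounted at the origin on a cart in front of the work surface, level with it; the furniture and walls round the work are solid. World frame = base frame: x ahead of the robot, y to its left, z up, the work surface at z = 0. Lengths are in m, angles in rad, forces in N, time in s.
With the tool pointing down it reaches from about 0.425 to 0.925 m from the base axis. Payload 12.5 kg.
Tool frame: the origin (TCP) lies midway between the tips of the shut fingers; the grasp point (between the pads) lies 19 mm behind it (env.grasp_offset is the distance from the TCP to the grasp point, in m); z points along the fingers, y is the line along which they close (so a half turn about z gives the same grasp; the last joint's range is limited). The gripper opens to 85 mm and grips with 20 to 120 N. Pads are 22 mm wide; open, the fingers measure 114 mm over their backs; the gripper's body (76 mm by 85 mm) begins 54 mm behind the grasp point. The pads swing forward as they close: fully open they stand 13 mm farther back than shut.
Start: joints at [1.127, 0.491, 1.559, -0, 1.092, -0.106], TCP at [0.207, 0.59, 0.231] pointing down, gripper open.
Joint ranges: [-3.1, 3.1], [-0.84, 2.19], [0.05, 2.79], [-1.13, 4.28], [0.06, 2.93], [-2.69, 2.69]. Speed limits (rad/s): [2.22, 2.22, 2.79, 3.14, 3.14, 3.14].

## Interface

Orientations are given as a rotation vector (axis times angle).
In Python, from rig import env gives the robot as it stands. Calls block until the motion is done:
- env.movep(position, orientation): joint-space move of the TCP to a pose.
- env.move_linear(position, attitude=None, speed=0.15): straight line of the TCP; attitude=None keeps the orientation; speed is the mean speed in m/s.
- env.goto_joints(angles): joint-space move.
- env.move_gripper(opening): finger opening in m; the grip force is fixed at half the most; returns when the fingers have stopped.
- env.hold(seconds).
- env.ik(position, orientation): joint angles nearest the present ones, or None.
- env.get_image(name): name is "side" or "top"; returns a dict with "color" (420x560x3 uint8, red, green, blue), "z_map" (420x560 float32, m along the optical axis (not along the pixel's ray), 0 where there is no reading), "mtx" (3x3 intrinsics, pixels), "rvec" (rotation vector, rad) and "tvec" (3), from world to camera coordinates, as OpenCV has them. Camera axes: x right, y down, z forward; pixel columns grow to the right and rows downward; lengths in m; the calibration is good to about 2 mm. A picture is of the moment at which its call begins.
A pose or a line that the arm cannot do raises env.MotionError and nothing moves.
- env.sign_off(): hands the job in; it is judged then, once.
Trained networks look in a picture, given as the dict that the camera call returned (one of the last four; its "shot" number tells which), for a name from the list of things; names that differ only in an ending like _2 or _b are one class to them, and where a whole thing is asked for, a point or a joint stands for the part that bears it (a point fixed in the world has none). Each returns a list of dicts, best first, with "score" (0 to 1); they miss things now and then, are a little off and sometimes report something else, mostly with a low value. They report only what shows in the picture. A call takes as long as a camera call. They do not tell look-alikes from the thing itself.
- env.spot_in(picture, name): "at" ([column, row] in pixels, amid what is visible of it).
- env.cut_out(picture, name): "region" (420x560 bool, what is visible of it) and "at" ([column, row] in pixels, amid what is visible of it).
- env.mark_of(picture, name): "at" ([column, row] in pixels: a listed point, or the origin of a listed thing).
Readings, each from a call of its own:
- env.get_t(): time.
- env.get_joint_pos(): joint angles.
- env.get_dq(): joint speeds.
- env.get_joint_torque(): joint torques, N m.
- env.get_tool_pos(): TCP position.
- env.get_tool_rot(): TCP orientation.
- env.get_force(): force on the tool from outside, world axes, zero at the start.
- env.get_wrist_torque(): the same for the moment, N m.
- env.get_opening(): finger opening in m.
- env.get_grasp_force(): force on a finger pad.
Only numpy, scipy, OpenCV 4.12 (cv2) and the standard library are available. Lean on these libraries where they do the work, as an engineer would, in place of code of your own. Each camera call takes 0.05 s, during which the arm holds its last target. There are 200 camera calls.

## Task

The lid of the white snack bin stands ajar on its child-safety catch. Reach under the lid's raised front edge, feel for the hidden sprung catch from the right, push it gently to the left while you lift the lid past it, then swing the lid right up until it stands open, and let go. Be gentle with the brittle catch and leave the salt shaker and the tin beside the bin standing where they are.

Things in the scene. Friction and masses are not known exactly. Their poses are not given: they have to be found in the camera images.
- snack_bin: White open-topped bin with a pale wooden lid, fixed; 150 mm deep (x), 280 wide (y), 100 high. Origin: centre of its underside, on the worktop; +x to its back (hinge side), +y to its left seen from the robot, +z up; front wall at x = -75 mm. Two snack bars lie in it. Bin, lid and catch are brittle: more than 35 N from the robot breaks them.
- bin_lid (a joint): Lid angle, rad, about the hinge at the back: starts ajar at 0.09 to 0.108, grows as the front rises; 0 shut, held at about 0.125 by the catch, stop at 1.65 (a little past upright). A stiff hinge: the lid stays where it is left; about 3 to 4 N lift it at the front edge.
- bin_hinge (a point): Middle of the hinge line: 75 mm behind the bin's origin and 102 mm above it; axes as the bin's.
- lid_edge (a point): Middle of the lower front edge of the lid, outer face: in the lid's axes 190 mm ahead of and 15 mm below the hinge line; ajar about 106 mm above the worktop. The lid is 284 mm wide, 8 thick; at its front a steel skirt 4 mm thick hangs 15 mm below its underside, with a lip 3 mm thick running 10 mm inward. Below it all is free but for the catch.
- salt_shaker: Salt shaker with grey top, 44 mm across, 90 mm high, loose, to the left of the bin; origin at the centre of its underside.
- tomato_tin: Food tin, 57 mm across, 72 mm high, loose, to the right of the bin; origin at the centre of its underside.
- catch_zone_right (a point): Right end of the stretch (bin frame x -102, y -60, z 74 mm) in which the middle of the hidden catch tab may rest; where in it is not measured. The white plastic tab stands in front of the front wall under the lid's overhang: a plate 8 mm thick in y, x -116 to -88, z 48 to 100 mm; a nose above it, up to z 117, hooks over the lid's inward lip.
- catch_zone_left (a point): Left end of that stretch (y +60 mm). Pushed to +y on its right-hand face the tab slides to +y and inward (0.58 mm to +x per mm to +y), taking about 4 N at first, 9 N by the end. The nose clears the lip after 10 mm to +y; hard stop at 18 mm. It springs back: hold it until the lid is beyond 0.18 rad. A hard lift binds the nose.
There are look-alikes about, which are no part of the job. Leave any green or purple look-alike of the salt_shaker alone.

How it is judged:
By the outcome, as a careful person would: the job done as asked, in the order asked, and still so for the second after the job is handed in, with the robot touching nothing.
It also fails if it takes over 51 s, if anything falls off the work surface, if the arm or the gripper's body presses on something with over 40 N, if the wrist force passes 120 N, or if a joint passes its speed limit or range.

## Working session

There is one attempt and no reset: what is moved stays moved. The work goes in short steps, each a Python script; the robot and the scene stay as the last script left them, time stands still between calls to the robot, and variables do not carry over. Pictures are saved under pics/ and viewed, at most 10 in all, crops included, and the job is handed in when it is done.

```bash
mkdir -p pics; ls
cat > h.py <<'E'
import numpy as np, cv2
from scipy.spatial.transform import Rotation as R
from rig import env
def ext(p):
    return cv2.Rodrigues(np.array(p["rvec"],float))[0], np.array(p["tvec"],float).ravel()
def cloud(p):
    Rm,t=ext(p);K=p["mtx"];z=p["z_map"];v,u=np.mgrid[:z.shape[0],:z.shape[1]]
    c=np.stack([(u-K[0][2])/K[0][0]*z,(v-K[1][2])/K[1][1]*z,z],-1)
    w=(c-t)@Rm; w[z==0]=np.nan
    return w
def proj(p,X):
    return cv2.projectPoints(np.array(X,float).reshape(-1,3),np.array(p["rvec"],float),np.array(p["tvec"],float),np.array(p["mtx"],float),None)[0].reshape(-1,2)
def ray_at_z(p,uv,z):
    Rm,t=ext(p);K=np.array(p["mtx"]);d=Rm.T@(np.linalg.inv(K)@[uv[0],uv[1],1]);o=-Rm.T@t
    return o+d*(z-o[2])/d[2]
E
python3 - <<'E'
from h import *
ims=[]
for n in ["side","top"]:
    p=env.get_image(n); w=cloud(p)
    print(n,"cam",-ext(p)[0].T@ext(p)[1])
    ims.append(p["color"][:,:,::-1])
    for k in ["snack_bin","bin_hinge","lid_edge","catch_zone_right","catch_zone_left","salt_shaker","tomato_tin"]:
        zz={"snack_bin":0,"bin_hinge":.102,"lid_edge":.106,"catch_zone_right":.074,"catch_zone_left":.074}.get(k,0)
        for d in env.mark_of(p,k)[:3]: print(k,np.round(d["at"],1),round(d["score"],2),np.round(ray_at_z(p,d["at"],zz),4))
    cv2.imwrite(f"pics/{n}0.png",ims[-1]); np.save(f"pics/{n}.npy",w)
print(env.get_t(),env.get_force())
E
```

```text
pics
side cam [0.35007776 0.79771173 0.49640592]
snack_bin [304.4 230.9] 0.56 [ 0.6497 -0.0437  0.    ]
bin_hinge [273.8 185.4] 0.82 [ 0.7363 -0.0578  0.102 ]
lid_edge [350.6 197.3] 0.67 [ 0.5426 -0.0503  0.106 ]
lid_edge [271.3 187. ] 0.51 [ 0.734  -0.0378  0.106 ]
catch_zone_right [349.1 204.9] 0.72 [ 0.5507 -0.0762  0.074 ]
catch_zone_left [335. 225.] 0.93 [0.5532 0.0327 0.074 ]
salt_shaker [267.9 284.9] 0.85 [0.6411 0.1903 0.    ]
salt_shaker [307.4 292.1] 0.81 [0.5608 0.1824 0.    ]
salt_shaker [225.9 271.1] 0.79 [0.7423 0.18   0.    ]
top cam [0.53457888 0.08795061 0.91771517]
snack_bin [327.8 218.8] 0.84 [ 0.6559 -0.0357  0.    ]
bin_hinge [332.2 177.3] 0.77 [ 0.7328 -0.0339  0.102 ]
lid_edge [333.9 268.3] 0.85 [ 0.5381 -0.0313  0.106 ]
catch_zone_left [336.7 267.6] 0.52 [ 0.5396 -0.0421  0.074 ]
salt_shaker [240.9 224.1] 0.73 [0.6448 0.1722 0.    ]
salt_shaker [240.4 258.7] 0.73 [0.5626 0.1729 0.    ]
salt_shaker [240.5 186.1] 0.66 [0.7375 0.1737 0.    ]
tomato_tin [429.  204.2] 0.86 [ 0.6895 -0.2803  0.    ]
0.8 [-0.12724567 -0.76179215  0.04081964]
```

View pics/side0.png

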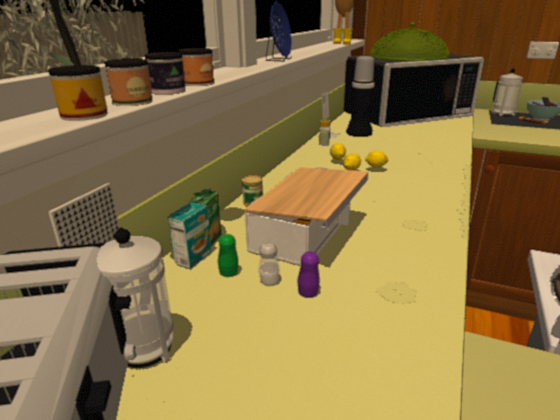

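View pics/top0.png

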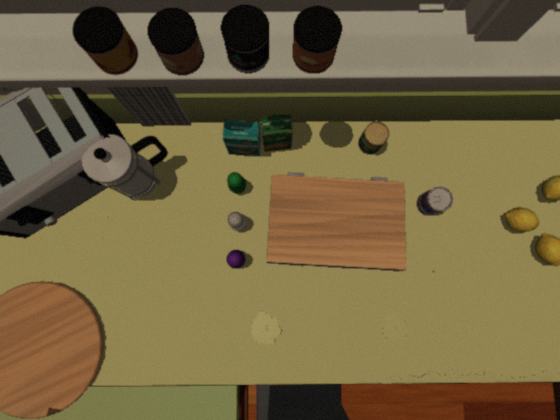

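Run:
```python
from h import *
im=cv2.imread("pics/side0.png"); cv2.imwrite("pics/crop.png",cv2.resize(im[150:310,180:400],None,fx=3.4,fy=3.4,interpolation=2))
w=np.load("pics/top.npy"); m=np.zeros(w.shape[:2],bool)
m[165:280,255:420]=True
z=w[...,2]; m&=(z>.085)&(z<.16)&(w[...,0]<.78)
P=w[m]; P=P[(P[:,1]<.13)&(P[:,1]>-.2)]
c=np.linalg.lstsq(np.c_[P[:,:2],np.ones(len(P))],P[:,2],rcond=None)[0]
r=P@[-c[0],-c[1],1]-c[2]; P=P[abs(r)<.004]
print("plane",c,"tilt",np.arctan(np.hypot(c[0],c[1])),"dir",np.arctan2(c[1],c[0]),len(P))
rc=cv2.minAreaRect(P[:,:2].astype(np.float32)); print(rc); print(cv2.boxPoints(rc))
print(P.min(0),P.max(0))
q=env.get_joint_pos(); print("f",[np.round(env.get_force(),2) for _ in range(3)])
# tool z dir pitch p below +x ; tool y vertical or horizontal
for p in [0,10,20,30,40]:
  a=np.radians(p); zt=np.array([np.cos(a),0,-np.sin(a)])
  for nm,yt in [("yvert+",np.cross(zt,[0,1,0])),("yvert-",-np.cross(zt,[0,1,0])),("yh+",np.array([0,1.,0])),("yh-",np.array([0,-1.,0]))]:
    o=R.from_matrix(np.c_[np.cross(yt,zt),yt,zt]).as_rotvec(); s=[]
    for pos in [(.43,-.13,.09),(.57,-.13,.085),(.57,0.02,.085),(.6,-.05,.2),(.70,-.05,.25)]:
        k=env.ik(pos,o); s.append(None if k is None else np.round(k,2).tolist())
    print(p,nm,[x is not None for x in s], s[1])
```

```text
plane [-0.09446913  0.00616306  0.17979243] tilt 0.09438864257080404 dir 3.076446133217761 11974
((0.6392750144004822, -0.03790286183357239), (0.28447452187538147, 0.19408534467220306), 86.31645202636719)
[[ 0.5332947  -0.1736117 ]
 [ 0.726979   -0.18608084]
 [ 0.74525535  0.09780598]
 [ 0.551571    0.11027512]]
[ 0.53542532 -0.18399078  0.10614195] [0.74194174 0.1091759  0.13209423]
f [array([-0.13, -0.76,  0.04]), array([-0.13, -0.76,  0.04]), array([-0.13, -0.76,  0.04])]
0 yvert+ [True, False, False, False, False] None
0 yvert- [True, True, True, True, True] [-0.59, 1.13, 2.4, 2.52, 1.89, -0.22]
0 yh+ [True, True, True, True, True] [-0.59, 1.13, 2.4, 2.52, 1.89, 1.35]
0 yh- [True, True, True, True, True] [-0.59, 1.13, 2.4, 2.52, 1.89, -1.79]
10 yvert+ [True, False, False, False, False] None
10 yvert- [True, True, True, True, True] [-0.58, 1.0, 2.42, 2.57, 1.64, -0.16]
10 yh+ [True, True, True, True, True] [-0.58, 1.0, 2.42, 2.57, 1.64, 1.41]
10 yh- [True, True, True, True, True] [-0.58, 1.0, 2.42, 2.57, 1.64, -1.73]
20 yvert+ [True, False, False, False, False] None
20 yvert- [True, True, True, True, True] [-0.56, 0.88, 2.41, 2.6, 1.34, -0.08]
20 yh+ [True, True, True, True, True] [-0.56, 0.88, 2.41, 2.6, 1.34, 1.49]
20 yh- [True, True, True, True, True] [-0.56, 0.88, 2.41, 2.6, 1.34, -1.65]
30 yvert+ [False, False, False, False, False] None
30 yvert- [True, True, True, True, True] [-0.53, 0.75, 2.37, 2.6, 1.03, 0.01]
30 yh+ [True, True, True, True, True] [-0.53, 0.75, 2.37, 2.6, 1.03, 1.58]
30 yh- [True, True, True, True, True] [-0.53, 0.75, 2.37, 2.6, 1.03, -1.56]
40 yvert+ [False, False, False, False, True] None
40 yvert- [True, True, True, True, True] [-0.5, 0.66, 2.3, 2.55, 0.72, 0.13]
40 yh+ [True, True, True, True, True] [-0.5, 0.66, 2.3, 2.55, 0.72, 1.7]
40 yh- [True, True, True, True, True] [-0.5, 0.66, 2.3, 2.55, 0.72, -1.44]
```

View pics/crop.png

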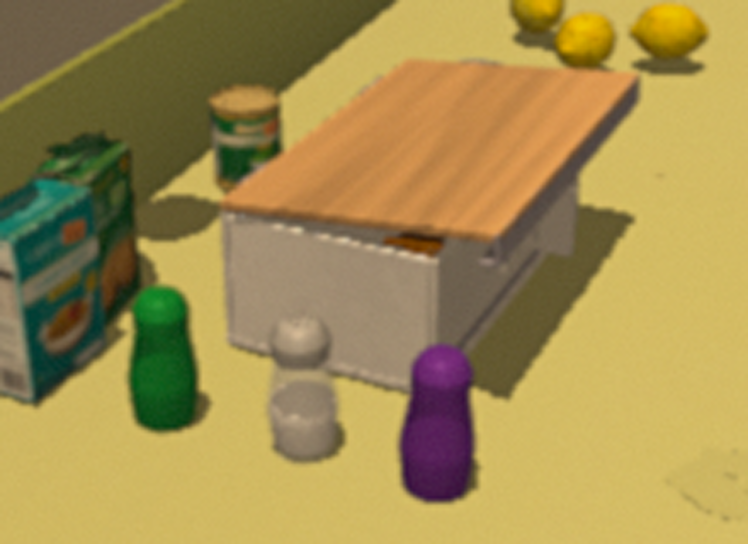

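Candidates for the salt shaker: green (228,255), clear with grey top (268,265) and purple (308,275). The clear one is the real shaker, and I won't touch any of the three. There is only one bin and lid, around (305,215), and the tin is at top view (437,200). The lid fit gives 284 x 194 mm, a tilt of 0.094 and a yaw of -0.064, which matches the description. Moving to the approach pose now.

```bash
cat >> h.py <<'E'
YAW=-0.0643; O=np.array([.6567,-.0387,0]); RB=R.from_euler('z',YAW)
def B(x,y,z): return O+RB.apply([x,y,z])
def att(p):
    a=np.radians(p); zt=np.array([np.cos(a),0,-np.sin(a)]); yt=-np.cross(zt,[0,1,0])
    return (RB*R.from_matrix(np.c_[np.cross(yt,zt),yt,zt])).as_rotvec()
def st():
    b=RB.inv().apply(np.array(env.get_tool_pos())-O); f=RB.inv().apply(env.get_force())
    return b,f
def show(tag=""):
    b,f=st(); print(tag,round(env.get_t(),2),"b",np.round(b*1e3,1),"f",np.round(f,2))
E
python3 - <<'E'
from h import *
a=att(15); show()
for n,P in [("w1",np.array([.43,.1,.30])),("w2",B(-.20,-.09,.2)),("w3",B(-.19,-.09,.072))]:
    print(n,P,np.round(env.ik(P,a),2))
env.movep([.43,.1,.30],a); show("w1")
env.movep(B(-.20,-.09,.2),a); show("w2")
env.move_linear(B(-.19,-.09,.072),a,speed=.15)
env.move_gripper(.010); print(env.get_opening()); show("w3")
p=env.get_image("side"); cv2.imwrite("pics/s1.png",p["color"][:,:,::-1])
E
```

```text
0.8 b [-489.1  598.2  231.3] f [-0.08 -0.77  0.04]
w1 [0.43 0.1  0.3 ] [ 0.25  0.21  2.62  3.51  1.02 -0.11]
w2 [ 0.45133029 -0.11566287  0.2       ] [-0.75  0.69  2.73  2.49  1.53 -0.18]
w3 [ 0.46130963 -0.11630543  0.072     ] [-0.72  1.23  2.71  2.46  1.95 -0.49]
w1 3.74 b [-235.   124.1  300.1] f [0.32 0.24 0.87]
w2 5.02 b [-199.9  -89.5  200.2] f [ 0.41  0.41 -0.27]
0.00992169010447415
w3 6.72 b [-190.  -90.   72.] f [0.22 0.38 0.29]
```

View pics/s1.png

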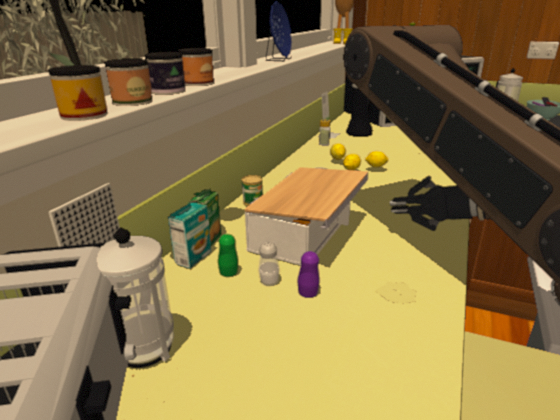

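The gripper is level in front of the bin's right half, with fingertips at about (395,205), and the shakers are untouched. Next: insert under the lid edge, then sweep left until it touches the catch.

Run:
```python
from h import *
env.move_linear(B(-.125,-.09,.072),speed=.1); f0=st()[1]; show("pre")
for x in (-.112,-.10,-.088):
    env.move_linear(B(x,-.09,.072),speed=.06); show()
    if np.linalg.norm(st()[1]-f0)>2.5: print("contact"); raise SystemExit
f0=st()[1]; y=-.09
while y<.045:
    y+=.004; env.move_linear(B(-.088,y,.072),speed=.04)
    d=st()[1]-f0
    if np.linalg.norm(d)>1.8: print("contact",d); break
show("end")
```

```text
pre 7.58 b [-125.5  -89.9   71.9] f [0.17 0.31 1.18]
 7.94 b [-112.2  -90.    72. ] f [-0.24  0.07  0.06]
 8.29 b [-100.1  -89.9   72.1] f [-0.01  0.05  1.46]
 8.64 b [-88.1 -89.8  72.2] f [-1.67  0.01  0.46]
contact [ 2.20561185  0.50015721 -0.58000179]
end 8.89 b [-88.2 -85.6  71.9] f [ 0.53  0.51 -0.12]
```

Run:
```python
from h import *
y=-.0856
while y<.06:
    y+=.004; env.move_linear(B(-.088,y,.072),speed=.04)
    f=st()[1]
    if f[1]<-1.8 or np.linalg.norm(f)>5:
        env.hold(.1); f=st()[1]; show("?")
        if f[1]<-1.8 or np.linalg.norm(f)>5: break
print("cmd y",y); show("end")
```

```text
? 13.75 b [-87.7 -10.2  72.1] f [ 2.8  -5.87 -1.36]
cmd y -0.009599999999999949
end 13.75 b [-87.7 -10.2  72.1] f [ 2.8  -5.87 -1.36]
```

Run:
```python
from h import *
y=-.0096
while y<.0015:
    y+=.002; env.move_linear(B(-.088,y,.072),speed=.03); show(f"{y:.4f}")
    if np.linalg.norm(st()[1])>16: print("stop");break
env.hold(.1); show("pushed")
```

```text
-0.0076 14.0 b [-87.5  -8.4  72.2] f [ 4.46 -5.98 -0.77]
-0.0056 14.25 b [-87.4  -6.5  72.2] f [ 5.29 -6.39  0.39]
-0.0036 14.5 b [-87.2  -4.8  72.3] f [ 6.78 -7.25 -1.3 ]
-0.0016 14.75 b [-87.1  -2.9  72.3] f [ 7.24 -9.97 -1.51]
0.0004 15.0 b [-87.1  -1.1  72.3] f [ 8.42 -9.48 -1.86]
0.0024 15.25 b [-87.    0.8  72.3] f [ 8.08 -9.35 -1.57]
pushed 15.35 b [-87.    0.8  72.3] f [  7.83 -10.47  -1.81]
```

Run:
```python
from h import *
env.move_linear(B(-.088,.0035,.072),speed=.03); show("p")
z=.072
while z<.104:
    z+=.003; env.move_linear(B(-.088,.0035,z),speed=.03); show(f"{z:.3f}")
    f=st()[1]
    if f[2]<-9 or np.linalg.norm(f)>20: print("stop");break
p=env.get_image("side"); cv2.imwrite("pics/s2.png",cv2.resize(p["color"][120:300,180:440,::-1],None,fx=3,fy=3))
p=env.get_image("top"); w=cloud(p); P=w[190:262,275:325].reshape(-1,3); P=P[(P[:,2]>.09)&(P[:,2]<.25)]
c=np.linalg.lstsq(np.c_[P[:,:2],np.ones(len(P))],P[:,2],rcond=None)[0]; print("lid",np.arctan(np.hypot(*c[:2])),len(P))
```

```text
p 15.6 b [-86.9   1.7  72.3] f [  8.84 -11.04  -1.59]
0.075 15.85 b [-87.5   2.1  74.9] f [ 4.48 -9.   -2.48]
0.078 16.1 b [-87.8   2.4  77.7] f [ 2.73 -7.98 -3.85]
0.081 16.35 b [-87.9   2.4  80.4] f [ 2.1  -7.42 -6.1 ]
0.084 16.6 b [-88.1   2.5  83.2] f [ 1.31 -7.34 -6.56]
0.087 16.85 b [-88.1   2.6  86.2] f [ 1.12 -7.31 -5.53]
0.090 17.1 b [-88.1   2.6  89.2] f [ 0.81 -7.11 -7.15]
0.093 17.35 b [-88.2   2.6  92.2] f [ 0.02 -7.69 -6.07]
0.096 17.6 b [-88.2   2.7  95.2] f [ 0.71 -6.52 -5.38]
0.099 17.85 b [-88.2   2.7  98.2] f [-1.25 -6.4  -7.02]
0.102 18.1 b [-88.2   2.7 101.2] f [ 0.49 -6.7  -5.85]
0.105 18.35 b [-88.2   2.7 104.2] f [-0.46 -7.05 -5.62]
lid 0.2289002554989795 2710
```

View pics/s2.png

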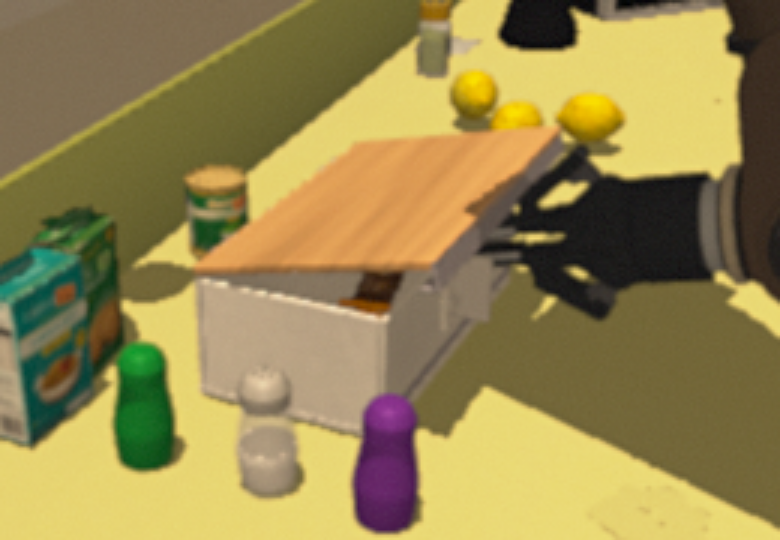

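The catch is cleared and the lid is at 0.229 rad. The knuckles stand up near the lid edge, around crop (575,165). So I'll back out to the right, shut the fingers, roll the tool a quarter turn and carry on the swing with a slim profile.

```bash
cat >> h.py <<'E'
def att2(p,s=1):
    a=np.radians(p); zt=np.array([np.cos(a),0,-np.sin(a)]); yt=np.array([0,s,0.])
    return (RB*R.from_matrix(np.c_[np.cross(yt,zt),yt,zt])).as_rotvec()
def lid():
    p=env.get_image("top"); w=cloud(p).reshape(-1,3); b=RB.inv().apply(w-O)
    b=b[(b[:,1]>.03)&(b[:,1]<.13)&(b[:,2]>.106)&(b[:,2]<.32)&(b[:,0]>-.13)&(b[:,0]<.12)]
    a=np.arctan2(b[:,2]-.102,.075-b[:,0]); r=np.hypot(b[:,2]-.102,.075-b[:,0])
    return np.median(a[r>.1]-np.arcsin(.008/r[r>.1])),len(b)
E
python3 - <<'E'
from h import *
env.move_linear(B(-.088,.0035,.101),speed=.05); show("down")
env.move_linear(B(-.088,-.05,.101),speed=.1); show("right")
env.move_linear(B(-.18,-.05,.101),speed=.12); show("out")
P=B(-.18,-.05,.113)
q=np.array(env.get_joint_pos()); ks=[(env.ik(P,att2(0,s)),s) for s in (1,-1)]
k,s=min([k for k in ks if k[0] is not None],key=lambda k:np.abs(np.array(k[0])-q).max()); print(s,np.round(k,2),np.round(q,2))
env.move_gripper(0.0); env.movep(P,att2(0,s)); show("rolled"); print(lid())
E
```

```text
down 18.7 b [-87.9   2.7 101. ] f [ 0.92 -6.35 -0.64]
right 19.38 b [-88.1 -49.7 101. ] f [-1.48  1.01  0.39]
out 20.3 b [-179.7  -49.8  100.9] f [ 0.55  0.51 -0.02]
1 [-0.56  1.35  2.72  2.4   2.35  1.  ] [-0.54  1.13  2.73  2.64  1.95 -0.34]
rolled 21.77 b [-180.   -49.9  113.1] f [-0.49 -0.06  0.2 ]
(np.float64(0.22917484299593383), 4319)
```

Run:
```python
from h import *
def go(x,z,v=.06,lim=14):
    env.move_linear(B(x,-.05,z),speed=v); f=st()[1]
    if np.linalg.norm(f)>lim: show("STOP"); raise SystemExit
go(-.13,.110,.12); go(-.086,.110); show("in")
for z in np.arange(.116,.156,.006): go(-.086+.15*(z-.110),z); 
show("lifted"); print(lid())
for x in (-.07,-.06,-.05): go(x,.152); show("deeper")
print(lid())
```

```text
in 23.27 b [-86.3 -50.  109.8] f [ 1.24  0.29 -0.42]
lifted 25.02 b [-79.7 -50.  152.2] f [ 2.32  0.43 -1.92]
(np.float64(0.435715828145713), 4139)
deeper 25.38 b [-70.  -49.9 152.2] f [ 0.53 -0.03 -0.82]
deeper 25.7 b [-60.1 -49.9 152.1] f [ 0.63 -0.68 -0.79]
deeper 26.02 b [-50.1 -49.9 152. ] f [-0.   -0.14 -1.81]
(np.float64(0.44574766311916936), 3827)
```

Run:
```python
from h import *
r=.139
for i,th in enumerate(np.arange(.50,1.585,.06)):
    env.move_linear(B(.075-r*np.cos(th),-.05,.102+r*np.sin(th)-.011),speed=.06); f=st()[1]
    if i%3==0: show(f"{th:.2f}")
    if np.linalg.norm(f)>14: show("STOP"); break
show("end"); p=env.get_image("side"); cv2.imwrite("pics/s3.png",p["color"][:,:,::-1])
```

```text
0.50 26.32 b [-47.2 -50.  157.8] f [-1.    0.54 -1.32]
0.68 27.2 b [-33.  -50.  178.7] f [-0.04 -1.   -0.68]
0.86 28.07 b [-15.7 -50.  196.5] f [-0.34 -0.29 -1.83]
1.04 28.95 b [  4.6 -50.  211.1] f [ 0.29 -1.31  0.26]
1.22 29.82 b [ 27.3 -50.  221.7] f [ 0.56 -0.27  0.18]
1.40 30.7 b [ 51.7 -50.  228.2] f [ 0.95 -0.97 -0.73]
1.58 31.57 b [ 76.6 -50.  230.1] f [-0.76 -0.36  0.64]
end 31.57 b [ 76.6 -50.  230.1] f [-0.76 -0.36  0.64]
```

View pics/s3.png

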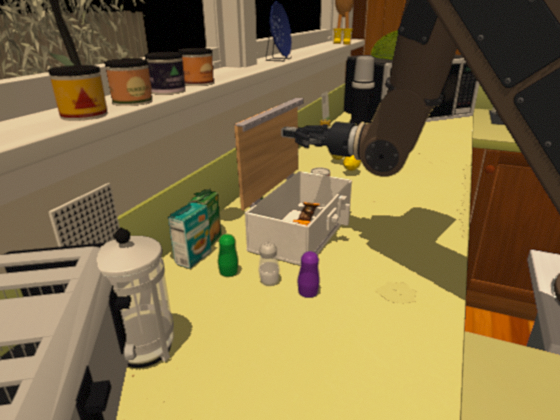

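The lid stands near upright, from (240,140) to (305,105), with the fingertip against its inner face and nothing disturbed. I'll nudge it slightly past upright and withdraw.

Run:
```python
from h import *
for x in (.079,.082,.084):
    env.move_linear(B(x,-.05,.230),speed=.03); show()
    if np.linalg.norm(st()[1])>10: break
env.move_linear(B(.02,-.05,.226),speed=.12); env.move_linear(B(-.16,-.05,.24),speed=.2); env.hold(.3); show("out")
p=env.get_image("side"); cv2.imwrite("pics/s4.png",p["color"][:,:,::-1])
b=RB.inv().apply(cloud(p).reshape(-1,3)-O); b=b[(abs(b[:,1])<.12)&(b[:,2]>.13)&(b[:,2]<.26)&(b[:,0]>.03)&(b[:,0]<.12)]
k=np.polyfit(b[:,2],b[:,0],1); print("lid",np.pi/2+np.arctan(k[0]),len(b))
t=env.get_image("top")
for q,n in ((p,"salt_shaker"),(t,"salt_shaker"),(t,"tomato_tin")):
    for d in env.mark_of(q,n)[:3]: print(n,np.round(d["at"],1),np.round(ray_at_z(q,d["at"],0),3))
```

```text
31.88 b [ 79.1 -50.  230. ] f [ 0.74 -0.45 -0.38]
 32.12 b [ 82.1 -50.  230.1] f [-0.21  0.2  -0.47]
 32.38 b [ 84. -50. 230.] f [-0.81 -0.07 -0.92]
out 34.41 b [-159.8  -49.8  240.2] f [-0.05  0.66 -0.24]
lid 1.6498105965984289 2838
salt_shaker [268.3 283. ] [0.643 0.184 0.   ]
salt_shaker [308.7 289.4] [0.561 0.173 0.   ]
salt_shaker [226.2 271.8] [0.74  0.182 0.   ]
salt_shaker [238.  186.4] [0.737 0.18  0.   ]
salt_shaker [238.  225.2] [0.642 0.179 0.   ]
salt_shaker [237.6 261.7] [0.556 0.179 0.   ]
tomato_tin [425.5 203. ] [ 0.692 -0.272  0.   ]
```

View pics/s4.png

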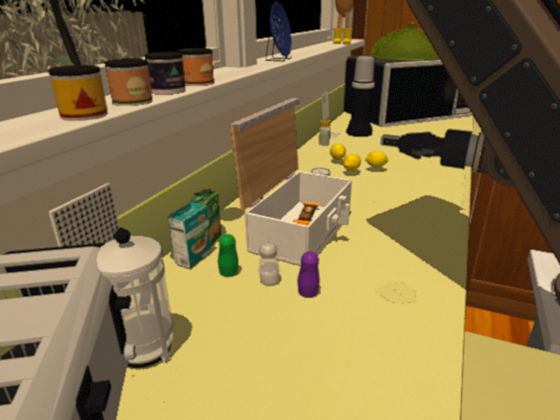

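The lid stands open at about 1.65 rad, from (235,135) to (300,105). The shakers at (268,265) and beside it, and the tin, are in place, and the gripper is clear. Handing in.

```bash
python3 -c "
from h import *
print(env.sign_off(), env.get_t())"
```

```text
the job is handed in; nothing more can be done
the job is handed in; nothing more can be done
```

Job handed in at about 34 s on the robot's clock: I pushed the catch aside (highest force seen about 14 N), the lid stands open at about 1.65 rad, the salt shaker and tin are within measuring error of where they were, and the gripper is clear of everything.

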